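# Dock and wind the kitchen timer

### The job

The white wind-up kitchen timer stands part way along the rails of its dock. First slide it along the rails until it clicks fully home against the end stop, then wind its brass key clockwise, in as many part turns as you need, until it stops, fully wound (the small white pointer on its top then stands at the green dot). Let go of it, leave the timer home in its dock and do not disturb the other things on the worktop.

Things in the scene. Friction and masses are not known exactly. Their poses are not given: they have to be found in the camera images.
- dock: Timer dock fixed to the worktop: grey plate 155 mm long (its x) x 92 mm wide (its y) x 12 mm thick, an aluminium rail along each long side (tops 27 mm above the worktop), a low grey end stop (top 41 mm high) at its +x end, the left end seen from the robot. Origin: centre of its underside. The timer slides along the dock's +x.
- timer (a joint): Travel (m) of the white wind-up timer along the rails toward the end stop: 0.040 is fully home. Captive: it cannot lift, tilt or turn; drags with 0.8 N. From about 0.027 a sprung detent resists (about 8 N more); past 0.034 it snaps over, pulls the timer home and holds it with about 6 N.
- timer_back (a point): Centre of the timer's flat upright rear face (with the round grey dial), the face to push, 52 mm above the worktop. x axis = sliding direction, into the timer. The white housing runs 90 mm ahead of this face, is 58 mm wide, its top 75 mm above the worktop. The key's axis lies 50 mm ahead of this face.
- winding_key (a joint): Angle (rad) of the brass key: 0 unwound, 4.5 fully wound at a firm stop. Grows CLOCKWISE seen from above. Turning takes 0.07 to 0.12 N m, rising with winding; a ratchet (acts like friction) keeps the key where it is let go, so it can be re-gripped between part turns.
- key_grip (a point): Centre of the key's flat upright wing, on its vertical turning axis, 103.5 mm above the worktop. The wing is 46 mm long (point x), 10 mm thick (point y), 26 mm high (90.5 to 116.5 mm above the worktop); below it a 12 mm round stem and, at 75.5 mm, the timer's top. Turns with the key and slides with the timer.
- pointer (a joint): White pointer on the black disc on the timer's top, between the key and the dial face, geared to the key: 0 (at the red dot) unwound, 2.0 (at the green dot) fully wound; shows how far the key is wound. Not to be handled.
- mug_2: Bystander: green mug, 81x117x94 mm, standing on the worktop; origin at the centre of its underside. Not to be moved.
- tin_2: Bystander: low food tin, 86 mm diameter, 40 mm high, standing on the worktop; origin at the centre of its underside. Not to be moved.
- mill_2: Bystander: clear salt shaker with grey top, 44 mm diameter, 90 mm high, standing on the worktop; origin at the centre of its underside. Not to be moved.
- tomato_1: Bystander: red tomato, about 70 mm, standing on the worktop; origin at the centre of its underside. Not to be moved.
- tape_1: Bystander: roll of brown tape lying flat, 96 mm diameter, 48 mm high, standing on the worktop; origin at the centre of its underside. Not to be moved.
Things that resemble listed ones, but are neither listed nor needed, are in the scene too. What is shaped like the dock but blue or turquoise is not meant.

How it is judged (in metres and radians):
On the way, in this order (a step that is already met when the one before it is completed fails the run):
1. the timer has clicked home in its dock (travel above 37.5 of 40 mm) (value of joint timer above 0.0375 m), for 0.2 s.
2. the key is fully wound (above 4.2 of 4.5 rad) (value of joint winding_key above 4.2 rad), for 0.2 s.
At the end, for the whole second after the job is handed in: The timer is home (travel above 37.5 mm of 40 mm), its key is wound to above 4.2 rad of the 4.5 rad at its stop and at rest (value of joint timer above 0.0375 m and value of joint winding_key above 4.2 rad and velocity of joint winding_key between -0.05 and 0.05 rad/s); the robot touches nothing.
It fails at once if the green mug is moved more than 30 mm (distance of mug_2 from where it was at the start of the episode above 0.03 m).
It fails at once if the low food tin is moved more than 30 mm (distance of tin_2 from where it was at the start of the episode above 0.03 m).
It fails at once if the clear salt shaker with grey top is moved more than 30 mm (distance of mill_2 from where it was at the start of the episode above 0.03 m).
It fails at once if the red tomato is moved more than 30 mm (distance of tomato_1 from where it was at the start of the episode above 0.03 m).
It fails at once if the roll of brown tape lying flat is moved more than 30 mm (distance of tape_1 from where it was at the start of the episode above 0.03 m).
It also fails if it takes over 72 s, if anything falls off the work surface, if the arm or the gripper's body presses on something with over 40 N, if the wrist force passes 120 N, or if a joint passes its speed limit or range.

### The arm

A 6-joint arm with a two-finger parallel gripper is mounted at the origin on a cart in front of the work surface, level with it; the furniture and walls round the work are solid. World frame = base frame: x ahead of the robot, y to its left, z up, the work surface at z = 0. Lengths are in mm, angles in rad, forces in N, time in s.
With the tool pointing down it reaches from about 325 to 850 mm from the base axis. Payload 4.4 kg.
Tool frame: the origin (TCP) lies between the finger pads; the fingertips stand 8 mm ahead of it and the grasp point (between the pads) lies 11 mm behind it; z points along the fingers, y is the line along which they close (so a half turn about z gives the same grasp; the last joint's range is limited). The gripper opens to 94 mm and grips with 3 to 60 N. Pads are 16 mm wide; open, the fingers measure 119 mm over their backs; the gripper's body (75 mm by 177 mm) begins 78 mm behind the grasp point.
Start: joints at [-1.442, 0.207, 1.542, -0, 1.393, -0.15], TCP at [158.781, -552.644, 213.447] pointing down, gripper open.
Joint ranges: [-2.73, 2.73], [-0.86, 2.22], [0.23, 2.46], [-1.11, 4.25], [0.08, 2.63], [-2.82, 2.82]. Speed limits (rad/s): [2.79, 2.79, 3.14, 3.14, 3.14, 3.14].

### API

Orientations are given as a unit quaternion [x, y, z, w].
In Python, from workcell import * gives the robot as it stands. The module is installed in compiled form; this text tells all that it offers.
- The arm moves only by the tool servo_tool, never from a script. Its argument "series" is a list that holds one entry, the list of rows, each a list of 7 numbers: the shift along the tool's x, y, z in m, then the turn, a rotation vector about the tool's x, y, z in rad, then the opening, from 0 (shut) to 1 (fully open). In form: [[[dx, dy, dz, rx, ry, rz, hand], ...]]. A call has 1 to 10 rows; each row shifts and turns the commanded pose from where the row before left it, along the tool's axes as they then stand; what a row does not reach is not made up. A row lasts 1/10 s, in which the tool goes at most 50 mm and 8.59 degrees, less where a joint would pass 70% of its speed; a pose out of reach is approached as far as the arm can. A call with a gripper value outside its range is refused whole. The fingers move at their own pace and stop on an object; "newtons" is the grip in N (left out, the last holds). Time passes only in rows, so rows that do not move let the fingers close. It gives the time, the measured TCP pose, the force, the opening and the grip force at its end, in the units of the state.
- get_state(): the state, without advancing time (a new reading comes with each control period).
- get_image(name): name is "scene" or "top" or "wrist"; returns the picture (420x560x3 uint8, red, green, blue); there is no depth.
- calibration(name): a dict with "K" (3x3 intrinsics, pixels), "distortion" ([k1, k2, p1, p2, k3] as OpenCV has them; the pictures are not rectified), "R" (3x3) and "t" (3): a world point X has camera coordinates R X + t; the wrist camera has in their place "hand_eye" (4x4, takes a point from camera to tool coordinates, whose origin is the TCP and whose axes are the flange's). Camera axes: x right, y down, z forward; pixel columns grow to the right and rows downward; lengths in mm; the calibration is good to about 2 mm. A picture is of the moment at which its call begins: read the wrist's pose just before it. calibration takes no time and is no camera call.
- job_done(): hands the job in; it is judged then, once.
The state is a dict: "t": time; "qpos": joint angles; "joint_velocities": joint speeds; "tau": joint torques, N m; "position": TCP position; "ee_rot": TCP orientation; "contact_force": force on the tool from outside, world axes, zero at the start; "wrist_torque": the same for the moment, N m; "width": finger opening in mm; "grasp_force": force on a finger pad.
Only numpy, scipy, OpenCV 4.12 (cv2) and the standard library are available. Lean on these libraries where they do the work, as an engineer would, in place of code of your own. Each camera call takes 0.05 s, during which the arm holds its last target. There are 200 camera calls.

## Working session

There is one attempt and no reset: what is moved stays moved. The work goes in short steps, Python scripts to look and compute and a tool call to move; the robot and the scene stay as the last step left them, time stands still between calls to the robot, and variables do not carry over. Pictures are saved under pics/ and viewed, at most 10 in all, crops included, and the job is handed in when it is done.

Besides the shell and the picture viewer there is one more tool, called by a JSON object that holds its "api" and its "payload", one argument or row to a line. servo_tool: Moves the arm, as the interface text tells. Its arguments: {"type":"object","properties":{"series":{"type":"array","items":{"type":"array","items":{"type":"array","items":{"type":"number"}}}},"newtons":{"type":"number"}},"required":["series"]}

```bash
mkdir -p pics; python3 - <<'E'
from workcell import *
import cv2
for n in ("scene","top"):
    cv2.imwrite(f"pics/{n}0.png",cv2.resize(get_image(n)[:,:,::-1],(800,600),interpolation=cv2.INTER_CUBIC))
    c=calibration(n);print(n,c)
print(calibration("wrist")); print(get_state())
E
```

```text
scene {'K': array([[454.02043147,   0.        , 282.02084858],
       [  0.        , 454.02043147, 212.98370085],
       [  0.        ,   0.        ,   1.        ]]), 'distortion': array([-0.10337551,  0.        ,  0.        ,  0.        ,  0.        ]), 'R': array([[-0.67854187, -0.73444947, -0.01284205],
       [-0.47119088,  0.44860185, -0.75943106],
       [ 0.5635247 , -0.50925471, -0.65046103]]), 't': array([ 373.04517907,  341.95697572, 1475.23744175])}
top {'K': array([[472.07802277,   0.        , 277.99050243],
       [  0.        , 472.07802277, 212.56127397],
       [  0.        ,   0.        ,   1.        ]]), 'distortion': array([-0.02281574,  0.        ,  0.        ,  0.        ,  0.        ]), 'R': array([[-0.0709507 , -0.99746719, -0.00501965],
       [-0.9402587 ,  0.06855964, -0.33348637],
       [ 0.33298586, -0.01894132, -0.94274156]]), 't': array([  14.13599986,  582.33449412, 1369.6949058 ])}
{'K': array([[301.58614955,   0.        , 278.94086203],
       [  0.        , 301.58614955, 209.01481478],
       [  0.        ,   0.        ,   1.        ]]), 'distortion
[... 433 characters left out ...]
t': 0.1, 'qpos': array([-1.44153011e+00,  2.07329904e-01,  1.54277421e+00, -2.77772297e-06,
        1.39348228e+00, -1.50510107e-01]), 'joint_velocities': array([-0.00048605, -0.00228424, -0.00280991,  0.00154353, -0.00126745,
       -0.00106866]), 'tau': array([ 1.49768034e-04, -3.71864498e+01, -2.82292342e+01,  7.01110368e-02,
        3.11482628e-02, -4.59579519e-05]), 'position': array([ 158.67336738, -551.95370582,  212.42715989]), 'ee_rot': array([ 9.90231070e-01,  1.39432544e-01,  9.22168670e-06, -9.96823611e-04]), 'contact_force': array([-0.73971528,  0.26883672, -0.27795467]), 'wrist_torque': array([ 0.04181874, -0.01524847, -0.01200534]), 'grasp_force': 0.0, 'width': 94.29352558153}
```

View pics/scene0.png

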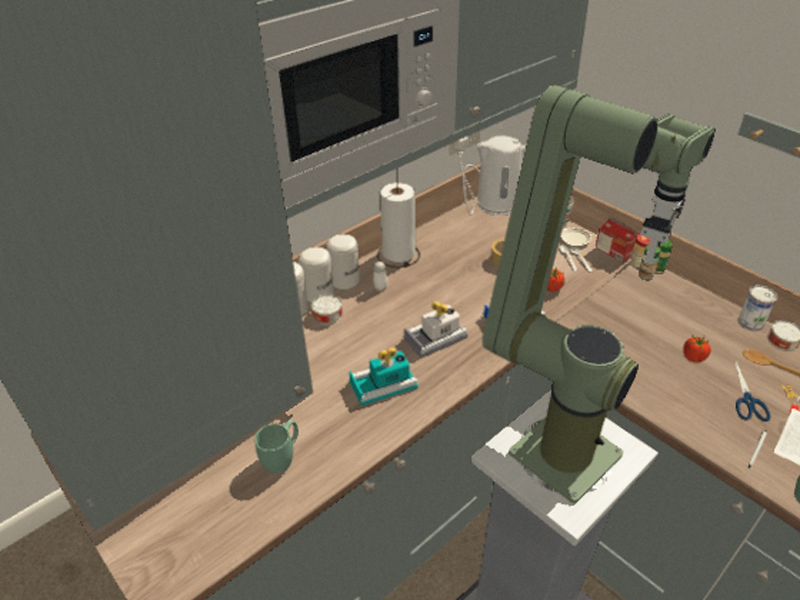

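View pics/top0.png

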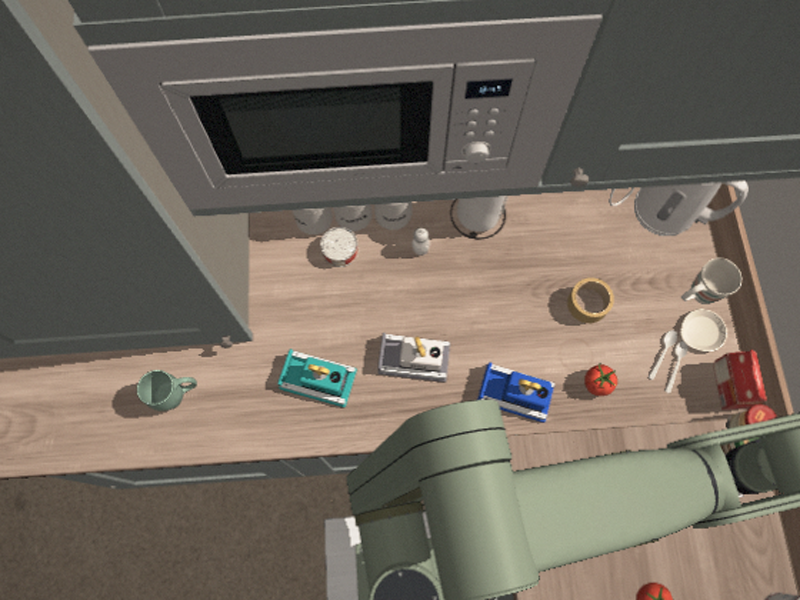

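The white timer on the grey dock is at about (415,357) in the top view and (436,328) in the scene view. The turquoise and blue ones either side are decoys. I'll enlarge the crops next.

```bash
cat > h.py <<'E'
from workcell import *
import cv2, numpy as np
from scipy.spatial.transform import Rotation as Ro
def crop(n,x0,y0,w,h,s,name,img=None):
    im=get_image(n) if img is None else img
    cv2.imwrite(f"pics/{name}.png",cv2.resize(im[y0:y0+h,x0:x0+w,::-1],None,fx=s,fy=s,interpolation=cv2.INTER_CUBIC))
def ray(n,uv,st=None):
    c=calibration(n); p=cv2.undistortPoints(np.array([[uv]],float),c["K"],c["distortion"])[0,0]
    d=np.array([p[0],p[1],1.])
    if n=="wrist":
        H=c["hand_eye"]; R=Ro.from_quat(st["ee_rot"]).as_matrix()
        return R@H[:3,3]+H[:3,:3].T[0]*0@R+0+R@np.zeros(3)+st["position"], R@H[:3,:3]@d
    return -c["R"].T@c["t"], c["R"].T@d
def at_z(n,uv,z,st=None):
    o,d=ray(n,uv,st); return o+d*(z-o[2])/d[2]
E
sed -i 's/return R@H\[:3,3\].*/return R@H[:3,3]+st["position"], R@H[:3,:3]@d/' h.py
python3 - <<'E'
from h import *
a=get_image("top"); b=get_image("scene")
crop("top",256,225,70,50,11,"topc",a)
crop("scene",275,200,65,50,12,"scenec",b)
E
```

```text
(no output)
```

View pics/topc.png

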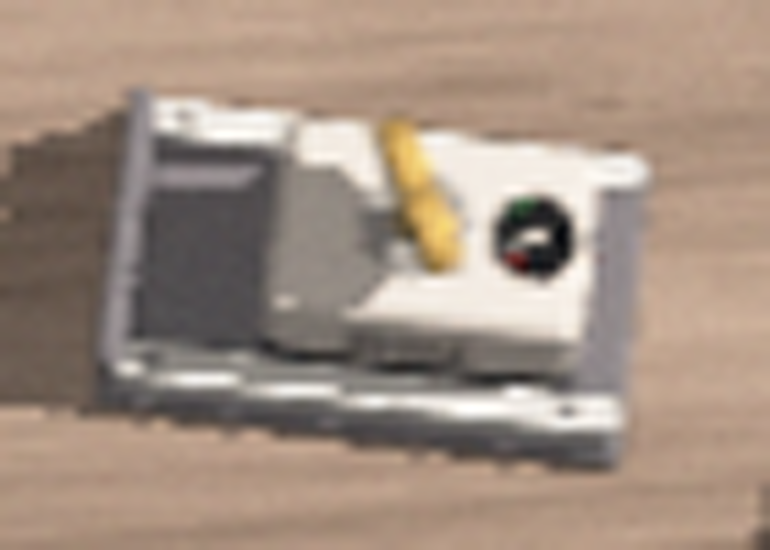

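```bash
python3 - <<'E'
from h import *
f=lambda u,v:(256+(u+.5)/11-.5,225+(v+.5)/11-.5)
for nm,u,v,z in [("key end A",395,125,116.5),("key end B",442,262,116.5),("key mid",416,190,116.5),("T farright",600,165,75),("T nearright",580,345,75),("T farleft",300,118,75),("disc",535,237,76),("rail far right",648,160,27),("rail near right",620,405,27),("rail far left",150,100,27),("stop far",140,95,41),("stop near",108,360,41)]:
    print(nm,at_z("top",f(u,v),z).round(1))
for nm,u,v,z in [("mug",160,385,50),("shaker",421,240,45),("tin",340,245,40),("blue",517,390,30),("turq",317,378,30),("tape",592,300,48),("tom",601,380,35)]:
    print(nm,at_z("top",(u*.7,v*.7),z).round(0))
E
```

```text
key end A [498.4 -62.7 116.5]
key end B [458.7 -72.3 116.5]
key mid [479.5 -66.9 116.5]
T farright [ 494.7 -121.4   75. ]
T nearright [ 443.1 -110.9   75. ]
T farleft [514.7 -37.9  75. ]
disc [ 474.8 -101.1   76. ]
rail far right [ 508.9 -139.6   27. ]
rail near right [ 436.6 -124.5   27. ]
rail far left [537.7   4.3  27. ]
stop far [535.2   7.   41. ]
stop near [456.9  21.2  41. ]
mug [450. 499.  50.]
shaker [755. -96.  45.]
tin [759.  94.  40.]
blue [ 387. -277.   30.]
turq [446. 160.  30.]
tape [ 577. -470.   48.]
tom [ 395. -463.   35.]
```

The grey dock's end stop is at the left end, and the rear face with the dial is to the right. Working numbers: slide direction about (0.196, 0.981), key axis about (479,-67), rear face about (469.5,-116). Next I move above the space behind the rear face.

{"api": "servo_tool", "payload": {
  "series": [
    [[0.029,-0.0217,0,0,0,0,0],[0.029,-0.0217,0,0,0,0,0],[0.029,-0.0217,0,0,0,0,0],[0.029,-0.0217,0,0,0,0,0],[0.029,-0.0217,0,0,0,0,0],[0.029,-0.0217,0,0,0,0,0],[0.029,-0.0217,0,0,0,0,0],[0.029,-0.0217,0,0,0,0,0],[0.029,-0.0217,0,0,0,0,0],[0.029,-0.0217,0,0,0,0,0]]
  ],
  "newtons": 20
}}

```text
t: 1.2
position: [378.2, -262.6, 213.4]
ee_rot: [0.99, 0.139, 0.0, 0.0]
contact_force: [0.5, 0.1, -0.1]
width: 17.5
grasp_force: 0.0
```

{"api": "servo_tool", "payload": {
  "series": [
    [[0.029,-0.0217,0,0,0,0,0],[0.029,-0.0217,0,0,0,0,0],[0.029,-0.0217,0,0,0,0,0],[0.029,-0.0217,0,0,0,0,0],[0,0,0,0,0,0,0]]
  ]
}}

```text
t: 1.7
position: [466.7, -145.4, 213.4]
ee_rot: [0.99, 0.142, 0.0, -0.001]
contact_force: [-0.5, 0.3, 0.2]
width: 0.9
grasp_force: 0.0
```

{"api": "servo_tool", "payload": {
  "series": [
    [[0,0,0,0,0,-0.137,0],[0,0,0,0,0,-0.137,0],[0,0,0,0,0,-0.137,0],[0,0,0,0,0,-0.137,0],[0,0,0,0,0,-0.137,0],[0,0,0,0,0,-0.137,0],[0,0,0,0,0,-0.137,0],[0,0,0,0,0,-0.137,0],[0,0,0,0,0,0,0],[0,0,0,0,0,0,0]]
  ]
}}

```text
t: 2.7
position: [464.7, -149.0, 213.3]
ee_rot: [0.774, 0.634, -0.0, -0.0]
contact_force: [0.0, 0.1, -0.1]
width: 0.6
grasp_force: 0.0
```

```bash
python3 - <<'E'
from h import *
s=get_state(); print(s)
im=get_image("wrist"); np.save("w1.npy",im)
crop("wrist",0,0,560,420,1.42,"w1",im)
E
```

```text
{'t': 2.7, 'qpos': array([-4.87750241e-01,  1.99768995e-02,  1.74869753e+00, -2.39265846e-04,
        1.37325572e+00, -2.89157406e-01]), 'joint_velocities': array([ 0.00329963,  0.00156783, -0.00363283,  0.00207957,  0.00250607,
       -0.00253954]), 'tau': array([-1.32224575e-02, -2.88084143e+01, -2.79240060e+01,  6.11307146e-02,
        4.01434593e-02, -3.53964837e-02]), 'position': array([ 464.67665083, -149.02174282,  213.29451013]), 'ee_rot': array([ 7.73706629e-01,  6.33544008e-01, -1.73420261e-04, -1.10278468e-04]), 'contact_force': array([ 0.03622376,  0.11684452, -0.1436754 ]), 'wrist_torque': array([-0.04076249, -0.02135496,  0.01311341]), 'grasp_force': 0.0, 'width': 0.5799017278722302}
```

View pics/w1.png

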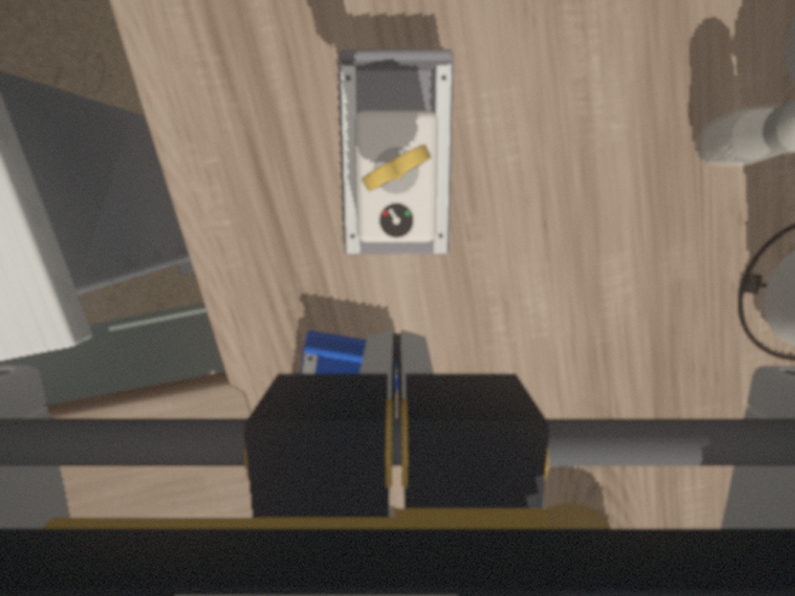

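The wrist view shows the timer square to the tool. The key runs from (365,187) to (430,153), the disc is at (396,220) with the pointer near the red dot, and the rear top edge is at row 243, columns 357 to 436.

```bash
python3 - <<'E'
from h import *
s=get_state(); 
f=lambda u,v:((u+.5)/1.42-.5,(v+.5)/1.42-.5)
R=Ro.from_quat(s["ee_rot"]).as_matrix()
for nm,u,v,z in [("key a",366,185,116.5),("key b",429,155,116.5),("key mid",397,170,116.5),("rear L",357,243,75),("rear R",436,243,75),("disc",396,220,76),("rail BL",349,253,27),("rail BR",444,253,27),("stopL",341,55,41),("stopR",452,53,41)]:
    p=at_z("wrist",f(u,v),z,s); print(nm,p.round(1),"tool",(R.T@(p-s["position"])).round(1))
E
```

```text
key a [460.3 -74.1 116.5] tool [ 72.5 -19.1  96.9]
key b [500.6 -64.6 116.5] tool [89.8 18.6 96.9]
key mid [480.3 -69.2 116.5] tool [81.2 -0.4 96.9]
rear L [ 442.7 -110.8   75. ] tool [ 33.1 -29.1 138.4]
rear R [ 498.4 -122.    75. ] tool [ 33.1  27.7 138.4]
disc [ 473.4 -100.3   76. ] tool [ 49.4  -1.1 137.4]
rail BL [ 429.  -121.9   27. ] tool [ 19.5 -40.4 186.4]
rail BR [ 506.8 -137.5   27. ] tool [ 19.5  39.  186.4]
stopL [457.1  21.3  41. ] tool [165.4 -40.9 172.4]
stopR [536.3   6.7  41. ] tool [166.7  39.5 172.3]
```

{"api": "servo_tool", "payload": {
  "series": [
    [[0,0,0.03,0,0,0,0],[0,0,0.03,0,0,0,0],[0,0,0.03,0,0,0,0],[0,0,0.03,0,0,0,0],[0,0,0.025,0,0,0,0],[0,0,0.017,0,0,0,0],[0.01,0,0,0,0,0,0],[0.008,0,0,0,0,0,0],[0.003,0,0,0,0,0,0],[0,0,0,0,0,0,0]]
  ]
}}

```text
t: 3.75
position: [470.4, -127.7, 52.8]
ee_rot: [0.772, 0.635, 0.001, 0.001]
contact_force: [-0.7, -0.1, 0.1]
width: 0.8
grasp_force: 0.0
```

{"api": "servo_tool", "payload": {
  "series": [
    [[0.003,0,0,0,0,0,0],[0.003,0,0,0,0,0,0],[0.003,0,0,0,0,0,0],[0.003,0,0,0,0,0,0],[0.003,0,0,0,0,0,0]]
  ]
}}

```text
t: 4.25
position: [472.3, -113.2, 51.6]
ee_rot: [0.773, 0.635, 0.0, 0.0]
contact_force: [0.1, -0.7, 0.5]
width: 0.6
grasp_force: 0.5
```

{"api": "servo_tool", "payload": {
  "series": [
    [[0.003,0,0,0,0,0,0],[0.003,0,0,0,0,0,0],[0.003,0,0,0,0,0,0]]
  ]
}}

```text
t: 4.55
position: [473.8, -104.1, 51.4]
ee_rot: [0.773, 0.635, -0.0, -0.0]
contact_force: [-0.3, -0.7, 0.6]
width: 0.6
grasp_force: 0.5
```

{"api": "servo_tool", "payload": {
  "series": [
    [[0.002,0,0,0,0,0,0],[0.002,0,0,0,0,0,0]]
  ]
}}

```text
t: 4.75
position: [474.5, -100.7, 51.4]
ee_rot: [0.772, 0.635, -0.0, 0.0]
contact_force: [-0.8, -6.4, -0.2]
width: 0.4
grasp_force: 3.1
```

{"api": "servo_tool", "payload": {
  "series": [
    [[0.002,0,0,0,0,0,0],[0.002,0,0,0,0,0,0]]
  ]
}}

```text
t: 4.95
position: [474.6, -100.3, 51.6]
ee_rot: [0.772, 0.636, -0.003, 0.003]
contact_force: [-5.5, -17.1, -0.1]
width: 0.2
grasp_force: 8.7
```

{"api": "servo_tool", "payload": {
  "series": [
    [[0.002,0,0,0,0,0,0],[0.002,0,0,0,0,0,0]]
  ]
}}

```text
t: 5.15
position: [475.3, -96.9, 51.6]
ee_rot: [0.772, 0.635, -0.003, 0.002]
contact_force: [-3.4, -9.5, 0.0]
width: 0.7
grasp_force: 5.0
```

{"api": "servo_tool", "payload": {
  "series": [
    [[0.002,0,0,0,0,0,0],[0.002,0,0,0,0,0,0]]
  ]
}}

```text
t: 5.35
position: [476.7, -89.3, 51.4]
ee_rot: [0.773, 0.635, -0.0, 0.0]
contact_force: [0.5, -1.7, 1.1]
width: 0.3
grasp_force: 0.3
```

{"api": "servo_tool", "payload": {
  "series": [
    [[0.002,0,0,0,0,0,0],[0.001,0,0,0,0,0,0]]
  ]
}}

```text
t: 5.55
position: [476.9, -88.4, 51.5]
ee_rot: [0.772, 0.636, -0.002, 0.002]
contact_force: [-3.7, -13.2, 0.1]
width: 0.9
grasp_force: 6.8
```

It snapped past the detent and stands at the end stop. I'll back off, rise and check.

{"api": "servo_tool", "payload": {
  "series": [
    [[-0.015,0,0,0,0,0,0],[-0.015,0,0,0,0,0,0],[0,0,-0.03,0,0,0,0],[0,0,-0.04,0,0,0,0.3],[0,0,-0.04,0,0,0,0.5],[0,0,-0.04,0,0,0,0.5],[0,0,-0.01,0,0,0,0.5],[0,0,0,0,0,0,0.5],[0,0,0,0,0,0,0.5]]
  ]
}}

```text
t: 6.45
position: [470.6, -114.3, 209.6]
ee_rot: [0.772, 0.635, -0.001, -0.002]
contact_force: [0.0, -0.6, -0.4]
width: 44.5
grasp_force: 0.0
```

```bash
python3 - <<'E'
from h import *
s=get_state(); print(s["position"],s["ee_rot"],s["qpos"],s["t"])
im=get_image("wrist"); np.save("w2.npy",im); np.save("s2.npy",s,allow_pickle=True)
crop("wrist",210,20,140,170,3.5,"w2",im)
E
```

```text
[ 470.57566733 -114.29741395  209.58833531] [ 7.72487010e-01  6.35028396e-01 -5.48700672e-04 -1.56664674e-03] [-4.17530175e-01  1.70802533e-02  1.75952548e+00  4.33746486e-04
  1.36827955e+00 -2.22914612e-01] 6.45
```

View pics/w2.png

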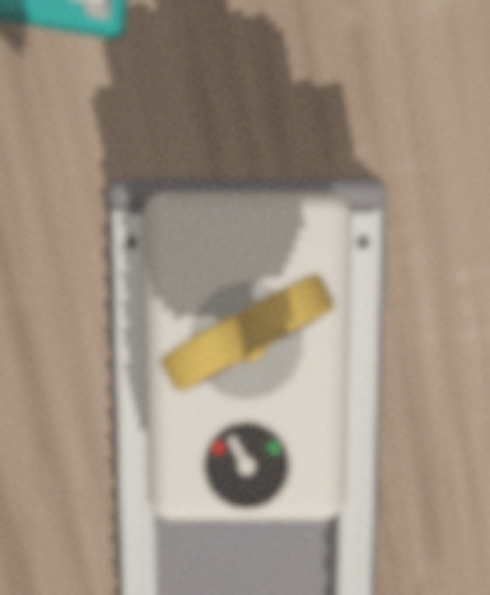

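The timer is home against the stop. The key runs from about (172,376) to (325,288) in the crop, and the pointer is a little past red, so the key is already wound by about 1.2 rad.

```bash
python3 - <<'E'
from h import *
s=np.load("s2.npy",allow_pickle=True).item()
f=lambda u,v:(210+(u+.5)/3.5-.5,20+(v+.5)/3.5-.5)
R=Ro.from_quat(s["ee_rot"]).as_matrix()
P={}
for nm,u,v,z in [("a",172,375,116.5),("b",326,289,116.5),("disc",247,465,76),("rearL",160,518,75),("rearR",337,518,75),("L",147,300,75),("R",353,300,75)]:
    P[nm]=p=at_z("wrist",f(u,v),z,s); print(nm,p.round(1),"tool",(R.T@(p-s["position"])).round(1))
d=P["b"]-P["a"]; print("len",np.linalg.norm(d),"ang",np.arctan2(d[1],d[0]),"mid",(P["a"]+P["b"])/2, "tool x ang",np.arctan2(R[1,0],R[0,0]))
E
```

```text
a [467.4 -36.9 116.5] tool [ 75.2 -17.8  93.2]
b [507.2 -24.8 116.5] tool [94.8 18.9 93.1]
disc [480.6 -63.3  76. ] tool [ 51.9   0.4 133.6]
rearL [453.2 -73.2  75. ] tool [ 36.8 -24.6 134.7]
rearR [503.1 -83.   75. ] tool [ 36.8  26.3 134.5]
L [462.3 -14.3  75. ] tool [ 96.4 -27.1 134.8]
R [517.8 -25.2  75. ] tool [ 96.4  29.5 134.6]
len 41.65897357309879 ang 0.2961012641158214 mid [487.27318744 -30.84462534 116.5       ] tool x ang 1.3760910416948788
```

{"api": "servo_tool", "payload": {
  "series": [
    [[0.0285,0.0007,0,0,0,0,0.5],[0.0285,0,0,0,0,0,0.5],[0.028,0,0,0,0,0,0.5],[0,0,0,0,0,-0.145,0.5],[0,0,0,0,0,-0.145,0.5],[0,0,0,0,0,-0.145,0.5],[0,0,0,0,0,-0.145,0.5],[0,0,0,0,0,-0.145,0.5],[0,0,0,0,0,-0.145,0.5],[0,0,0,0,0,-0.145,0.5]]
  ]
}}

```text
t: 7.5
position: [487.1, -31.4, 208.5]
ee_rot: [0.364, 0.931, -0.0, -0.003]
contact_force: [-0.8, -0.2, 0.4]
width: 47.0
grasp_force: 0.0
```

{"api": "servo_tool", "payload": {
  "series": [
    [[0,0,0,0,0,-0.145,0.5],[0,0,0,0,0,-0.145,0.5],[0,0,0,0,0,-0.145,0.5],[0,0,0,0,0,-0.145,0.5],[0,0,0,0,0,-0.145,0.5],[0,0,0,0,0,-0.145,0.5],[0,0,0,0,0,-0.145,0.5],[0,0,0,0,0,0,0.5],[0,0,0,0,0,0,0.5]]
  ]
}}

```text
t: 8.4
position: [487.7, -31.6, 209.6]
ee_rot: [-0.13, 0.991, 0.001, -0.002]
contact_force: [0.1, 0.2, 0.1]
width: 46.9
grasp_force: 0.0
```

```bash
python3 - <<'E'
from h import *
s=get_state(); R=Ro.from_quat(s["ee_rot"]).as_matrix()
print(s["position"],s["qpos"],"ang",np.arctan2(R[1,0],R[0,0]),"key in tool",R.T@(np.array([487.3,-31.2,105])-s["position"]))
E
```

```text
[487.74327548 -31.59500779 209.58861329] [-2.42094852e-01  2.73819795e-02  1.74900234e+00  1.72559306e-04
  1.36889953e+00 -2.07405520e+00] ang -2.8804605053234504 key in tool [-3.40555155e-03  2.94390241e-01  1.04589884e+02]
```

{"api": "servo_tool", "payload": {
  "series": [
    [[0,0,0.035,0,0,0,0.5],[0,0,0.035,0,0,0,0.5],[0,0,0.03,0,0,0,0.5],[0,0,0.015,0,0,0,0.5],[0,0,0,0,0,0,0.2],[0,0,0,0,0,0,0],[0,0,0,0,0,0,0],[0,0,0,0,0,0,0],[0,0,0,0,0,0,0]]
  ],
  "newtons": 35
}}

```text
t: 9.3
position: [489.3, -30.0, 97.6]
ee_rot: [-0.131, 0.991, 0.002, 0.001]
contact_force: [-0.7, 6.9, 5.3]
width: 10.6
grasp_force: 28.5
```

The grip pulls the tool about 1.5 mm toward the stop, so I shift the target that way to keep the load on the home side.

{"api": "servo_tool", "payload": {
  "series": [
    [[0,0.0015,-0.001,0,0,0,0],[0,0.0015,-0.001,0,0,0,0],[0,0,0,0,0,0,0]]
  ]
}}

```text
t: 9.6
position: [489.1, -29.7, 97.8]
ee_rot: [-0.132, 0.991, -0.001, 0.001]
contact_force: [5.9, -1.1, -11.4]
width: 10.0
grasp_force: 35.0
```

```bash
cat > st.py <<'E'
from h import *
s=get_state(); R=Ro.from_quat(s["ee_rot"]).as_matrix()
print(s["t"],s["position"].round(1),"q6",s["qpos"][5].round(3),"q1",s["qpos"][0].round(3),"ang",np.arctan2(R[1,0],R[0,0]).round(3),"F",s["contact_force"].round(1),"T",s["wrist_torque"].round(3),"w",s["width"],s["grasp_force"])
E
python3 st.py
```

```text
9.6 [489.1 -29.7  97.8] q6 -2.072 q1 -0.237 ang -2.877 F [  5.9  -1.1 -11.4] T [-0.149 -1.263  0.058] w 10.04093707033718 34.984205067157745
```

{"api": "servo_tool", "payload": {
  "series": [
    [[-0.001,0.0005,0.0013,0,0,0,0],[0,0,0,0,0,0.08,0],[0,0,0,0,0,0.12,0],[0,0,0,0,0,0.12,0],[0,0,0,0,0,0.12,0]]
  ]
}}

```text
t: 10.1
position: [489.3, -30.1, 97.7]
ee_rot: [0.09, 0.996, -0.002, 0.001]
contact_force: [0.7, -4.2, -1.5]
width: 10.0
grasp_force: 35.0
```

```bash
python3 st.py
```

```text
10.1 [489.3 -30.1  97.7] q6 -1.625 q1 -0.236 ang 2.961 F [ 0.7 -4.2 -1.5] T [-0.783 -0.291  0.078] w 10.010475093556474 34.98422250151634
```

{"api": "servo_tool", "payload": {
  "series": [
    [[0,0,0,0,0,0.12,0],[0,0,0,0,0,0.12,0],[0,0,0,0,0,0.12,0],[0,0,0,0,0,0.12,0],[0,0,0,0,0,0.12,0],[0,0,0,0,0,0.12,0],[0,0,0,0,0,0.12,0],[0,0,0,0,0,0.12,0],[0,0,0,0,0,0.12,0]]
  ]
}}

```text
t: 11.0
position: [488.5, -31.0, 97.7]
ee_rot: [0.589, 0.808, -0.003, 0.001]
contact_force: [-1.6, -7.0, -0.3]
width: 9.9
grasp_force: 35.0
```

```bash
python3 st.py
```

```text
11.0 [488.5 -31.   97.7] q6 -0.545 q1 -0.237 ang 1.882 F [-1.6 -7.  -0.3] T [-1.283  0.104  0.097] w 9.876967374591416 34.98899146914482
```

{"api": "servo_tool", "payload": {
  "series": [
    [[0,0,0,0,0,0.12,0],[0,0,0,0,0,0.12,0],[0,0,0,0,0,0.12,0],[0,0,0,0,0,0.12,0],[0,0,0,0,0,0.12,0],[0,0,0,0,0,0.12,0],[0,0,0,0,0,0.12,0],[0,0,0,0,0,0.12,0]]
  ]
}}

```text
t: 11.8
position: [487.5, -30.9, 97.7]
ee_rot: [0.896, 0.445, -0.003, 0.002]
contact_force: [-3.8, -6.3, 1.7]
width: 10.5
grasp_force: 35.0
```

```bash
python3 st.py
```

```text
11.8 [487.5 -30.9  97.7] q6 0.415 q1 -0.237 ang 0.922 F [-3.8 -6.3  1.7] T [-1.193  0.733  0.065] w 10.450252738096747 34.993847608566284
```

{"api": "servo_tool", "payload": {
  "series": [
    [[0,0,0,0,0,0.1,0],[0,0,0,0,0,0.1,0],[0,0,0,0,0,0.1,0],[0,0,0,0,0,0.1,0],[0,0,0,0,0,0.1,0]]
  ]
}}

```text
t: 12.3
position: [487.2, -30.4, 97.6]
ee_rot: [0.978, 0.21, -0.003, 0.002]
contact_force: [-4.3, -5.2, 3.5]
width: 10.1
grasp_force: 35.0
```

```bash
python3 st.py
```

```text
12.3 [487.2 -30.4  97.6] q6 0.914 q1 -0.236 ang 0.423 F [-4.3 -5.2  3.5] T [-0.968  0.848  0.166] w 10.092377291567054 34.9960745126009
```

{"api": "servo_tool", "payload": {
  "series": [
    [[0,0,0,0,0,0.06,0],[0,0,0,0,0,0.06,0],[0,0,0,0,0,0.06,0]]
  ]
}}

```text
t: 12.6
position: [487.1, -30.2, 97.7]
ee_rot: [0.993, 0.122, -0.002, 0.002]
contact_force: [-4.6, -5.1, 3.5]
width: 9.7
grasp_force: 35.0
```

```bash
python3 st.py
```

```text
12.6 [487.1 -30.2  97.7] q6 1.093 q1 -0.236 ang 0.244 F [-4.6 -5.1  3.5] T [-0.912  0.901  0.134] w 9.661330478323727 34.99762795865536
```

{"api": "servo_tool", "payload": {
  "series": [
    [[0,0,0,0,0,0.06,0],[0,0,0,0,0,0.06,0]]
  ]
}}

```text
t: 12.8
position: [487.1, -30.1, 97.6]
ee_rot: [0.998, 0.062, -0.002, 0.002]
contact_force: [-4.2, -4.4, 3.2]
width: 9.6
grasp_force: 35.0
```

```bash
python3 st.py
```

```text
12.8 [487.1 -30.1  97.6] q6 1.213 q1 -0.236 ang 0.124 F [-4.2 -4.4  3.2] T [-0.818  0.902  0.06 ] w 9.610163847204811 34.99814808368683
```

{"api": "servo_tool", "payload": {
  "series": [
    [[0,0,0,0,0,0.05,0],[0,0,0,0,0,0.05,0]]
  ]
}}

```text
t: 13.0
position: [487.0, -30.0, 97.6]
ee_rot: [1.0, 0.012, -0.002, 0.002]
contact_force: [-4.7, -4.8, 2.0]
width: 10.3
grasp_force: 35.0
```

```bash
python3 st.py
```

```text
13.0 [487.  -30.   97.6] q6 1.312 q1 -0.236 ang 0.025 F [-4.7 -4.8  2. ] T [-0.767  0.895  0.091] w 10.342619637375238 34.99870374798775
```

{"api": "servo_tool", "payload": {
  "series": [
    [[0,0,0,0,0,0.05,0],[0,0,0,0,0,0.05,0]]
  ]
}}

```text
t: 13.2
position: [487.0, -29.9, 97.6]
ee_rot: [0.999, -0.037, -0.002, 0.002]
contact_force: [-4.5, -3.4, 3.2]
width: 10.7
grasp_force: 36.3
```

```bash
python3 st.py
```

```text
13.2 [487.  -29.9  97.6] q6 1.411 q1 -0.236 ang -0.074 F [-4.5 -3.4  3.2] T [-0.678  0.875  0.519] w 10.704690695111095 36.34607902960852
```

Torque jumped from 0.09 to 0.52 N m after 3.48 rad, so the key is at its stop. I'll release and rise.

{"api": "servo_tool", "payload": {
  "series": [
    [[0,0,0,0,0,0,0],[0,0,0,0,0,0,0],[0,0,0,0,0,0,0],[0,0,0,0,0,0,0.5],[0,0,0,0,0,0,0.5],[0,0,0,0,0,0,0.5],[0,0,-0.02,0,0,0,0.5],[0,0,-0.04,0,0,0,0.5],[0,0,-0.04,0,0,0,0.5],[0,0,-0.02,0,0,0,0.5]]
  ]
}}

```text
t: 14.2
position: [490.9, -28.5, 221.2]
ee_rot: [0.999, -0.037, 0.003, 0.0]
contact_force: [-0.2, -0.1, -0.8]
width: 47.1
grasp_force: 0.0
```

{"api": "servo_tool", "payload": {
  "series": [
    [[-0.04,0,-0.03,0,0,0,0.5],[-0.04,0,0,0,0,0,0.5],[0,0,0,0,0,0,0.5],[0,0,0,0,0,0,0.5]]
  ]
}}

```text
t: 14.6
position: [409.0, -22.2, 247.4]
ee_rot: [0.999, -0.037, 0.001, 0.0]
contact_force: [0.3, -0.2, 0.2]
width: 47.3
grasp_force: 0.0
```

```bash
python3 st.py; python3 - <<'E'
from h import *
crop("wrist",180,60,200,150,4,"w3")
E
```

```text
14.6 [409.  -22.2 247.4] q6 1.379 q1 -0.266 ang -0.074 F [ 0.3 -0.2  0.2] T [-0.003  0.048 -0.002] w 47.29782063443302 0.0
```

View pics/w3.png

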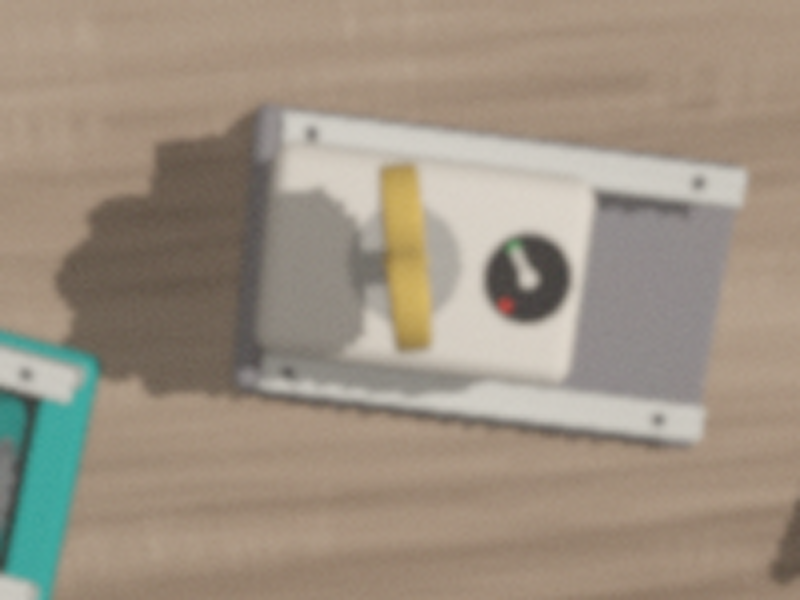

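The timer is against the stop, at columns 258 to 275. The pointer tip at (513,248) lies on the green dot at (514,244). The arm is clear of everything, so I'm handing in.

```bash
python3 -c "from workcell import *; print(job_done())"
```

```text
the job is handed in; nothing more can be done
None
```

I handed the job in at about 15 s: the timer is home against its end stop, the key is wound to its stop with the pointer on the green dot, and the arm is clear with no contact on the other things (their positions weren't re-measured, and no verdict came back).

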